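Open the push-to-open parking token box on the hall shelf

ROBOT

A 7-joint arm with a two-finger parallel gripper is mounted at the origin on the work surface. World frame = base frame: x ahead of the robot, y to its left, z up, the work surface at z = 0. Lengths are in m, angles in rad, forces in N, time in s.
With the tool pointing down it reaches from about 0.4 to 0.875 m from the base axis. Payload 19.3 kg.
Tool frame: the origin (TCP) lies between the finger pads; the fingertips stand 17 mm ahead of it and the grasp point (between the pads) lies 2 mm behind it; x points along the fingers, y is the direction in which the jaws open and shut, and the axes are right-handed (so a half turn about x gives the same grasp; the last joint's range is limited). The gripper opens to 85 mm and grips with 20 to 120 N. Pads are 22 mm wide; open, the fingers measure 114 mm over their backs; the gripper's body (76 mm by 85 mm) begins 54 mm behind the grasp point. The pads swing forward as they close: fully open they stand 13 mm farther back than shut.
Start: joints at [1.034, 0.521, -0.036, 1.599, 0.021, 1.021, -0.113], TCP at [0.281, -0.558, 0.248] pointing down, gripper open.
Joint ranges: [-2.91, 2.91], [-0.3, 2.13], [-1.5, 1.42], [0.17, 2.43], [-1.26, 4.41], [0.16, 1.93], [-2.52, 2.52]. Speed limits (rad/s): [1.89, 1.89, 2.39, 2.39, 3.01, 3.01, 3.01].

INTERFACE

Orientations are given as [roll, pitch, yaw] about the fixed x, y, z axes, in that order (R = Rz(yaw) Ry(pitch) Rx(roll)).
In Python, from workcell import bot gives the robot as it stands.
- The arm moves only by the shell command python3 -m creep 'ROWS' [FORCE]. ROWS is JSON, a list of rows, each an object of numbers: "wx", "wy", "wz": the turn, a rotation vector about the tool's x, y, z in degrees; "tx", "ty", "tz": the shift along the tool's x, y, z in m; "claw": the closure, from 0 (fully open) to 1 (shut). A call has 1 to 8 rows; each row is the pose to reach, as a shift and turn from the pose measured when the call began, along the tool's axes at that moment; what a row does not reach only later rows make up. A row lasts 1/10 s, in which the tool goes at most 50 mm and 8.59 degrees, less where a joint would pass 70% of its speed; a pose out of reach is approached as far as the arm can. A call with a gripper value outside its range is refused whole. The fingers move at their own pace and stop on an object; FORCE is the grip in N (left out, the last holds). Time passes only in rows, so rows that repeat a pose let the fingers close. It gives the time, the measured TCP pose, the force and the opening at its end, in the units of the state.
- bot.observe(): the state, without advancing time (a new reading comes with each control period).
- bot.grab_frame(name): name is "scene" or "top" or "wrist"; returns the picture (480x640x3 uint8, blue, green, red); there is no depth.
- bot.get_calibration(name): a dict with "fx", "fy", "cx", "cy" (pixels), "dist_coeffs" ([k1, k2, p1, p2, k3] as OpenCV has them; the pictures are not rectified), "R" (3x3) and "t" (3): a world point X has camera coordinates R X + t. Camera axes: x right, y down, z forward; pixel columns grow to the right and rows downward; lengths in m; the calibration is good to about 2 mm. A picture is of the moment at which its call begins: read the wrist's pose just before it. get_calibration takes no time and is no camera call; for the wrist camera it gives the pose at the moment of the call.
- bot.job_done(): hands the job in, once; it reports no verdict.
The state is a dict: "clock": time; "qpos": joint angles; "qd": joint speeds; "joint_efforts": joint torques, N m; "position": TCP position; "tool_rot": TCP orientation; "force": force on the tool from outside, world axes, zero at the start; "moment": the same for the moment, N m; "grip_width": finger opening in m.
Only numpy, scipy, OpenCV 4.12 (cv2) and the standard library are available. Lean on these libraries where they do the work, as an engineer would, in place of code of your own. Each camera call takes 0.05 s, during which the arm holds its last target.

TASK

Open the black parking token box on the shelf: press down on the front of its closed lid until the push-to-open catch lets go, take your fingers off so that the lid springs ajar by itself, then push the lid up and back with a fingertip until it stands fully open on its own. The box stays standing where it is, not gripped, lifted or shoved along, and everything else on the shelf stays where it is, with the coin holder's button not pressed.

Things in the scene. Friction and masses are not known exactly. Their poses are not given: they have to be found in the camera images.
- token_box: parking token box: black plastic, 120 deep (x) x 140 wide (y) x 68 high closed, 0.5 to 0.9 kg, loose; a steel token is inlaid in its lid. Origin: centre of its underside; x from its front to its hinged back, z up. The front faces the robot (-x) within 0.4 rad of yaw. Walls 4 thick, 56 high; tokens inside reach 41 above the underside
- token_lid (a joint): lid angle about the rear hinge: 0 closed; -0.036 pressed fully in (4 mm at the front); 1.85 fully open at its stop, leaning back past upright. Pressed past -0.025 (about 5 N at the front) the catch lets go; when the fingers leave, the spring raises it to about 0.45, ajar. From there it is light (1 N) and damped; let go before upright (1.57) it sinks back to ajar, past it it falls open
- lid_press (a point): point to press: top face of the lid on its centre line, by three small ribs, 13 mm behind the front edge; moves with the lid; 68 above the box's underside when closed. It goes down 3 to 4 mm when pressed
- lid_front_edge (a point): middle of the lower rim of the lid's front lip (3 thick, 11 high, 140 long); moves with the lid. Closed it lies 119 in front of the hinge axis and 5 below it, 57 above the box's underside. A grey catch tongue hangs under the lid at the centre, 14 to 26 mm behind the front, 16 wide, 19 deep: a fingertip pushing the lid up goes under the lip beside it
- lid_hinge (a point): middle of the lid's hinge axis at the box's back edge, 62 above the box's underside; the axis is the box's y axis. The lid plate is the 6 mm above this axis when closed
- wall_shelf: white sheet-metal wall shelf, 300 deep (x) x 800 wide (y), screwed to the low hall wall at its back; fixed. Origin: centre of its top surface, 60 above the console; a 58 mm high flange stands at its back edge, the wall behind it is 135 above the console
- coin_holder: spring-loaded coin holder, grey, 75 (x) x 135 (y) x 39 high, with six coin wells and a round push button near its +y end; loose. Origin: centre of its underside
- coin_button (a joint): travel of the coin holder's push button, 0 up to 0.005 pressed
- key_tray: stainless steel key tray, 130 (x) x 190 (y) x 16 high, loose. Origin: centre of its underside
- keys: ring with two brass keys lying in the tray, about 75 long and 5 high, loose
- vase: small clear glass vase with a twig, 115 high (twig tip 150), 52 across, loose, stands towards the back of the shelf. Origin: centre of its foot
- padlock: brass padlock lying flat, 70 x 46 x 20 high, loose, towards the back of the shelf. Origin: centre of the body's underside
- clip_a: bicycle clip, open ring of spring steel band, 64 across and 13 high, lying towards the back of the shelf. Origin: ring centre, underside
- clip_b: the second bicycle clip, same shape
Mind the look-alikes: they are no part of the job. What is meant by the token_box is not orange, and is the smaller of those in its own colour. Leave any brown look-alike of the vase alone.

How it is judged:
By the outcome, as a careful person would: the job done as asked, in the order asked, and still so for the second after the job is handed in, with the robot touching nothing.
It also fails if it takes over 51 s, if anything falls off the work surface, if the arm or the gripper's body presses on something with over 40 N, if the wrist force passes 120 N, or if a joint passes its speed limit or range.

## Working session

There is one attempt and no reset: what is moved stays moved. The work goes in short steps, Python scripts to look and compute and a shell command to move; the robot and the scene stay as the last step left them, time stands still between calls to the robot, and variables do not carry over. Pictures are saved under pics/ and viewed, and the job is handed in when it is done.

```bash
mkdir -p pics; ls; python3 - <<'E'
from workcell import bot
import cv2
s=bot.observe(); print(s)
for n in("scene","top","wrist"):
    c=bot.get_calibration(n); print(n,c)
    cv2.imwrite(f"pics/{n}0.png",bot.grab_frame(n))
E
```

```text
pics
{'clock': 0.0, 'qpos': array([ 1.03379208,  0.52204304, -0.03632559,  1.60000844,  0.02119473,
        1.02107386, -0.11277972]), 'qd': array([-0.00092434,  0.00015722, -0.00066763,  0.00085647, -0.00015313,
       -0.00020676, -0.0028149 ]), 'joint_efforts': array([-3.01493848e-03, -9.27135587e+01,  1.97840519e+00, -3.69940174e+01,
        1.76974945e-02,  8.25312920e-03, -4.16016746e-05]), 'position': array([ 0.28109847, -0.55786563,  0.24770749]), 'tool_rot': array([-1.50317897,  1.56964844,  2.10522391]), 'force': array([-0.25592504,  0.49118275, -0.25703054]), 'moment': array([ 0.04219133,  0.01784113, -0.01876025]), 'grip_width': 0.08526692785457338}
scene {'fx': 433.81758006581686, 'fy': 433.81758006581686, 'cx': 314.5645801702732, 'cy': 236.40113238618378, 'dist_coeffs': array([-0.02863402,  0.        ,  0.        ,  0.        ,  0.        ]), 'R': array([[ 0.00286586,  0.99989802, -0.01399043],
       [ 0.8158343 , -0.01042828, -0.5781917 ],
       [-0.57827863, -0.00975685, -0.81578099]]), 't': array([-0.06034247, -0.3527646 ,  1.14556542])}
top {'fx': 606.0124774421747, 'fy': 606.0124774421747, 'cx': 313.0560869564304, 'cy': 241.9294556833201, 'dist_coeffs': array([-0.19193041,  0.        ,  0.        ,  0.        ,  0.        ]), 'R': array([[ 0.02481089, -0.99955214, -0.01673113],
       [-0.99411195, -0.02290307, -0.10590981],
       [ 0.10547919,  0.01926033, -0.99423497]]), 't': array([0.05589573, 0.54931781, 1.27871578])}
wrist {'fx': 394.3391617595311, 'fy': 394.3391617595311, 'cx': 321.0791354930424, 'cy': 242.76371392585864, 'dist_coeffs': array([-0.06302907,  0.        ,  0.        ,  0.        ,  0.        ]), 'R': array([[ 4.49596211e-01, -8.93231815e-01, -4.13526008e-04],
       [-8.50371814e-01, -4.28164800e-01,  3.05847482e-01],
       [-2.73369759e-01, -1.37156218e-01, -9.52080431e-01]]), 't': array([-0.62522601, -0.03939607,  0.38109409])}
```

View pics/scene0.png

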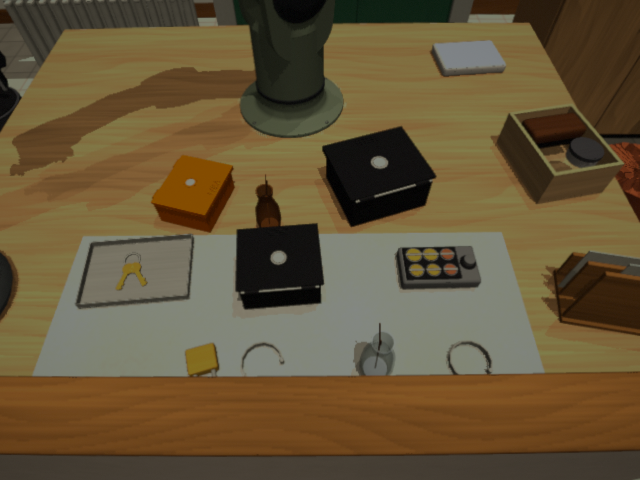

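View pics/top0.png

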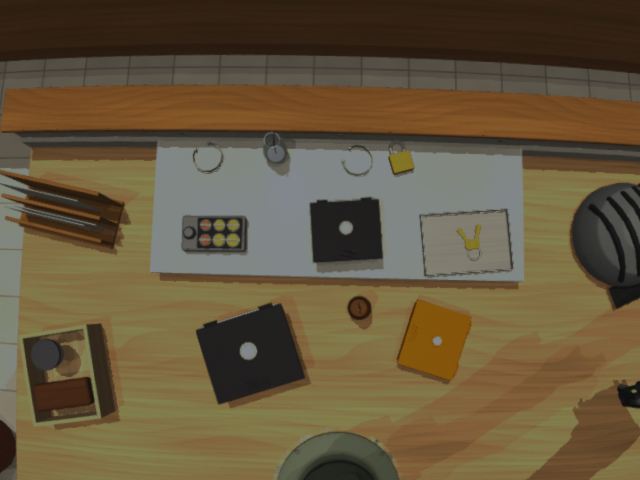

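```bash
python3 - <<'E'
import cv2,numpy as np
a=cv2.imread('pics/top0.png')[185:335,290:400]
b=cv2.imread('pics/scene0.png')[170:320,220:340]
a=cv2.resize(a,None,fx=4,fy=4,interpolation=2);b=cv2.resize(b,None,fx=3,fy=3,interpolation=2)
c=np.zeros((600,800,3),'uint8');c[:600,:440]=a;c[:450,440:800]=b
c=cv2.convertScaleAbs(c,alpha=2,beta=10)
cv2.imwrite('pics/crop0.png',c)
E
```

```text
(no output)
```

View pics/crop0.png

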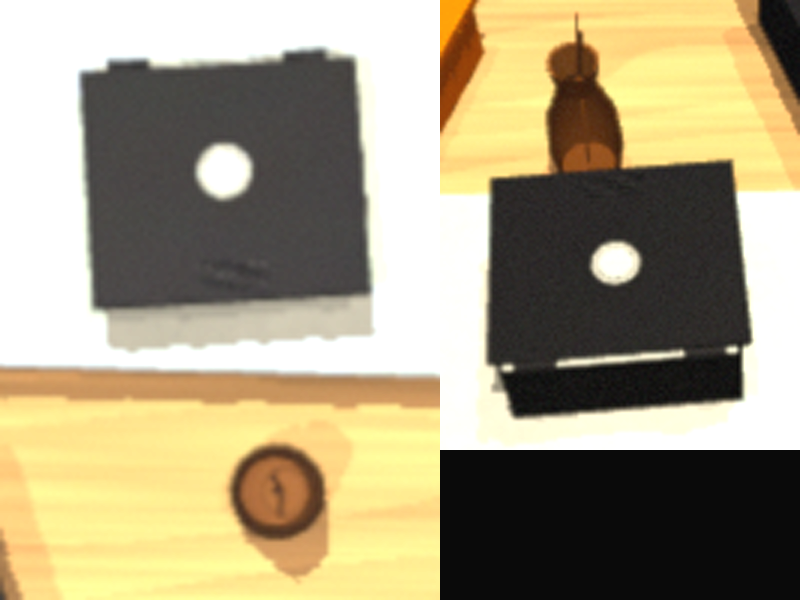

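View pics/wrist0.png

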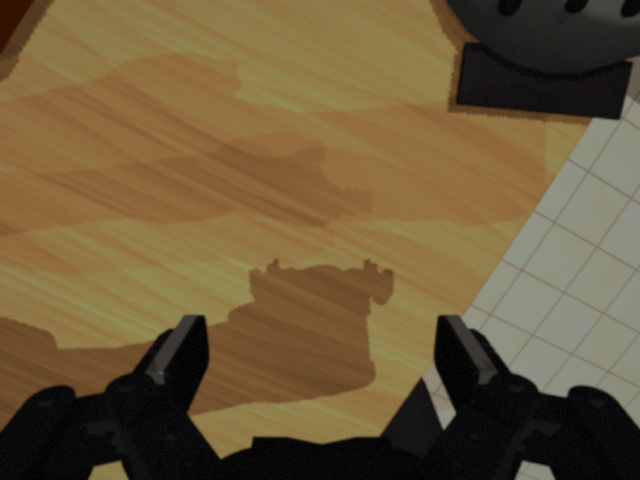

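Candidates in the top picture are the black box on the shelf (346,230), a larger black box on the console (250,352) and an orange box (435,340). I choose the black one at (346,230): it's the smaller of the two black ones and it's on the shelf. Its crop shows the three ribs at (349,253) by the front edge and the hinges at the back. A brown vase stands in front at (360,308) and has to be left alone.

```bash
cat > h.py <<'E'
import cv2,numpy as np
from workcell import bot
from scipy.spatial.transform import Rotation as Ro
def ray(n,px,z,c=None):
    c=c or bot.get_calibration(n)
    K=np.array([[c['fx'],0,c['cx']],[0,c['fy'],c['cy']],[0,0,1]])
    p=cv2.undistortPoints(np.array(px,float).reshape(-1,1,2),K,c['dist_coeffs']).reshape(-1,2)
    R=np.array(c['R']);t=np.array(c['t']);o=-R.T@t
    d=np.c_[p,np.ones(len(p))]@R
    return o+d*((z-o[2])/d[:,2])[:,None]
def proj(n,X,c=None):
    c=c or bot.get_calibration(n)
    K=np.array([[c['fx'],0,c['cx']],[0,c['fy'],c['cy']],[0,0,1]])
    return cv2.projectPoints(np.array(X,float).reshape(-1,1,3),cv2.Rodrigues(np.array(c['R']))[0],np.array(c['t']),K,c['dist_coeffs'])[0].reshape(-1,2)
def pose():
    s=bot.observe(); return np.array(s['position']),Ro.from_euler('xyz',s['tool_rot']),s
def to_tool(X,R=None):
    """world target tcp -> shift in tool axes; R target -> rotvec deg"""
    p,Rc,s=pose()
    out=Rc.inv().apply(np.array(X)-p)
    print('shift',out.round(4))
    if R is not None: print('rotvec deg',np.degrees((Rc.inv()*R).as_rotvec()).round(2))
E
python3 - <<'E'
from h import *
P=ray('top',[(313.25,261.75),(382.5,257.75),(310.25,203),(378.75,199.5),(348.75,253.2),(346,227.5)],.128)
print(P.round(4)); 
print(np.linalg.norm(P[0]-P[1]),np.linalg.norm(P[2]-P[3]),np.linalg.norm(P[0]-P[2]))
# scene corners crop/3
S=np.array([(490,178),(733,160),(488,363),(750,343)],float); S=(S-[440,0])/3+[220,170]
print(ray('scene',S,.128).round(4))
print('brown vase',ray('top',[(359,308)],.1))
print('shelf corners',ray('top',[(152,273),(523,281),(158,141),(523,152)],.06))
print('clips',ray('top',[(357,160),(275,152),(400,160)],.07))
p,R,s=pose();print(R.as_matrix().round(3))
E
```

```text
[[ 0.4978  0.0657  0.128 ]
 [ 0.5089 -0.072   0.128 ]
 [ 0.616   0.0747  0.128 ]
 [ 0.6263 -0.063   0.128 ]
 [ 0.5165 -0.0045  0.128 ]
 [ 0.5679  0.0019  0.128 ]]
0.13815698636102255 0.13811432543905747 0.11855349232066001
[[ 0.5072 -0.0739  0.128 ]
 [ 0.4961  0.0661  0.128 ]
 [ 0.6272 -0.0628  0.128 ]
 [ 0.6167  0.0742  0.128 ]]
brown vase [[ 0.40812394 -0.02860914  0.1       ]]
shelf corners [[ 0.46990708  0.41097687  0.06      ]
 [ 0.47106612 -0.38182213  0.06      ]
 [ 0.7597664   0.41471833  0.06      ]
 [ 0.75356314 -0.38717878  0.06      ]]
clips [[ 0.72112092 -0.02098326  0.07      ]
 [ 0.73503787  0.15442565  0.07      ]
 [ 0.72356412 -0.1128873   0.07      ]]
[[-0.     0.45  -0.893]
 [ 0.001 -0.893 -0.45 ]
 [-1.    -0.001  0.   ]]
```

```bash
python3 - <<'E'
from h import *
c=bot.get_calibration('wrist');p,R,s=pose()
print('cam in tool',R.inv().apply(-c['R'].T@c['t']-p), 'view dir',R.inv().apply(c['R'][2]))
a=.078
u=np.array([np.cos(a),np.sin(a),0]);v=np.array([-np.sin(a),np.cos(a),0])
for sg in(1,-1):
    T=Ro.from_matrix(np.c_[[0,0,-1],sg*v,sg*u]); print(sg)
    to_tool([.51,-.003,.25],T)
E
```

```text
cam in tool [-0.12682738  0.00055761 -0.07876808] view dir [9.52097232e-01 4.06054735e-04 3.05795187e-01]
1
shift [-0.0018 -0.3926 -0.4541]
rotvec deg [-1.5773e+02 -6.0000e-02  2.0000e-02]
-1
shift [-0.0018 -0.3926 -0.4541]
rotvec deg [2.227e+01 1.000e-02 5.000e-02]
```

```bash
python3 -m creep '[{"tx":-0.01,"ty":-0.025,"tz":-0.028,"wx":1.5,"claw":1},{"tx":-0.02,"ty":-0.055,"tz":-0.06,"wx":3,"claw":1},{"tx":-0.02,"ty":-0.085,"tz":-0.095,"wx":5,"claw":1},{"tx":-0.02,"ty":-0.115,"tz":-0.13,"wx":6.5,"claw":1},{"tx":-0.02,"ty":-0.145,"tz":-0.165,"wx":8,"claw":1},{"tx":-0.02,"ty":-0.175,"tz":-0.2,"wx":10,"claw":1},{"tx":-0.02,"ty":-0.205,"tz":-0.235,"wx":11.5,"claw":1},{"tx":-0.02,"ty":-0.235,"tz":-0.27,"wx":13,"claw":1}]'; python3 - <<'E'
from h import *
a=.078
u=np.array([np.cos(a),np.sin(a),0]);v=np.array([-np.sin(a),np.cos(a),0])
T=Ro.from_matrix(np.c_[[0,0,-1],-v,-u])
to_tool([.515,-.003,.22],T); print(pose()[2]['qpos'])
E
```

```text
shift [ 0.0282 -0.3903 -0.4586]
rotvec deg [2.227e+01 1.000e-02 5.000e-02]
[ 1.03379728  0.52186588 -0.03631601  1.59984246  0.0211811   1.02109158
 -0.11282953]$[0]: bad value
```

```bash
python3 -m creep '[{"tx":-0.01,"ty":-0.025,"tz":-0.028,"wx":1.5,"wy":0,"wz":0,"claw":1}]'
```

```text
clock: 0.25
position: [0.2924, -0.525, 0.2563]
tool_rot: [-0.869, 1.568, 2.708]
force: [1.1, 0.9, -0.1]
grip_width: 0.0732
```

All keys are required in each row.

```bash
python3 -m creep '[{"tx":-0.01,"ty":-0.03,"tz":-0.032,"wx":2,"wy":0,"wz":0,"claw":1},{"tx":-0.01,"ty":-0.06,"tz":-0.065,"wx":4,"wy":0,"wz":0,"claw":1},{"tx":-0.01,"ty":-0.09,"tz":-0.1,"wx":6,"wy":0,"wz":0,"claw":1},{"tx":-0.01,"ty":-0.12,"tz":-0.135,"wx":8,"wy":0,"wz":0,"claw":1},{"tx":-0.01,"ty":-0.15,"tz":-0.17,"wx":10,"wy":0,"wz":0,"claw":1},{"tx":-0.01,"ty":-0.18,"tz":-0.205,"wx":12,"wy":0,"wz":0,"claw":1},{"tx":-0.01,"ty":-0.21,"tz":-0.24,"wx":14,"wy":0,"wz":0,"claw":1},{"tx":-0.01,"ty":-0.24,"tz":-0.275,"wx":16,"wy":0,"wz":0,"claw":1}]'; cat >> h.py <<'E'
a=.078
u=np.array([np.cos(a),np.sin(a),0]);v=np.array([-np.sin(a),np.cos(a),0])
F=np.array([.5023,-.0035,0])
def T(phi):  # tilt phi deg: tool x = sin*u - cos*z
    f=np.radians(phi); d=np.sin(f)*u-np.cos(f)*np.array([0,0,1]); y=-v
    return Ro.from_matrix(np.c_[d,y,np.cross(d,y)])
def tgt(uu,vv,z,phi,L=.017):
    "tip at box coords uu behind front, vv, world z"
    X=F+uu*u+vv*v; X[2]=z
    X=X-L*T(phi).apply([1,0,0]); to_tool(X,T(phi)); return X
E
python3 - <<'E'
from h import *
tgt(.013,0,.20,0); print(pose()[2]['qpos'])
E
```

```text
clock: 1.05
position: [0.4408, -0.1896, 0.2664]
tool_rot: [-0.564, 1.568, 2.733]
force: [1.1, 0.2, 0.2]
grip_width: 0.0003
shift [ 0.0495 -0.1733 -0.1026]
rotvec deg [4.41 0.14 0.08]
[ 0.38455172  0.2725938  -0.12383303  1.9425827   0.04093448  0.93163899
 -1.17505947]
```

```bash
python3 -m creep '[{"tx":0.0,"ty":-0.03,"tz":-0.017,"wx":1,"wy":0,"wz":0,"claw":1},{"tx":0.0,"ty":-0.06,"tz":-0.035,"wx":2,"wy":0,"wz":0,"claw":1},{"tx":0.005,"ty":-0.09,"tz":-0.053,"wx":3,"wy":0,"wz":0,"claw":1},{"tx":0.015,"ty":-0.12,"tz":-0.07,"wx":4,"wy":0,"wz":0,"claw":1},{"tx":0.03,"ty":-0.15,"tz":-0.09,"wx":4.4,"wy":0,"wz":0,"claw":1},{"tx":0.05,"ty":-0.173,"tz":-0.1025,"wx":4.4,"wy":0,"wz":0,"claw":1},{"tx":0.05,"ty":-0.173,"tz":-0.1025,"wx":4.4,"wy":0,"wz":0,"claw":1}]'; 
python3 - <<'E'
from h import *
cv2.imwrite('pics/w1.png',cv2.convertScaleAbs(bot.grab_frame('wrist'),alpha=1.8))
tgt(.013,0,.128,0); print(pose()[2]['qpos'])
X=F+.013*u;X[2]=.128
G=[F+i*.118*u+j*.07*v+[0,0,.128] for i in(0,1) for j in (1,-1)]
print(proj('wrist',[X]+G).round(1))
E
```

```text
clock: 1.75
position: [0.5149, 0.0008, 0.2142]
tool_rot: [-0.48, 1.565, 2.744]
force: [-0.4, -0.4, -0.2]
grip_width: 0.0002
shift [ 0.0702  0.0014 -0.0007]
rotvec deg [0.18 0.28 0.11]
[ 0.03655158  0.3965732  -0.19179841  1.91154019  0.09551312  0.84705877
 -1.6940121 ]
[[322.7 258.3]
 [204.3 278.5]
 [441.  279.1]
 [185.1  62.7]
 [461.9  63.6]]
```

View pics/w1.png

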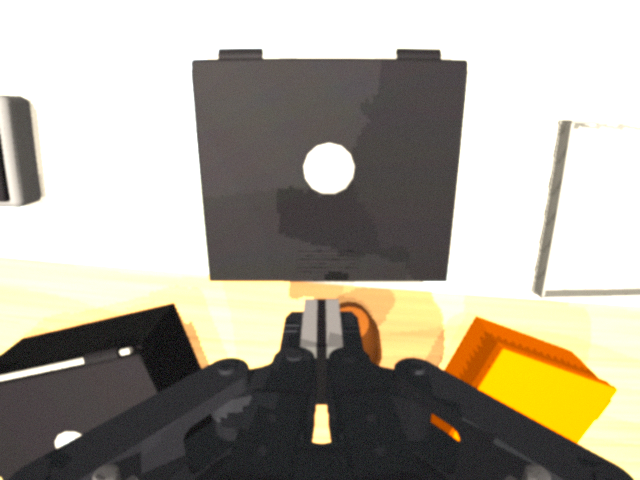

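```bash
python3 -m creep '[{"tx":0.02,"ty":0.003,"tz":0,"wx":0,"wy":0,"wz":0,"claw":1},{"tx":0.04,"ty":0.003,"tz":0,"wx":0,"wy":0,"wz":0,"claw":1},{"tx":0.055,"ty":0.003,"tz":0,"wx":0,"wy":0,"wz":0,"claw":1},{"tx":0.065,"ty":0.003,"tz":0,"wx":0,"wy":0,"wz":0,"claw":1},{"tx":0.065,"ty":0.003,"tz":0,"wx":0,"wy":0,"wz":0,"claw":1}]'; 
python3 - <<'E'
from h import *
tgt(.013,0,.128,0); print(pose()[2]['force'])
E
```

```text
clock: 2.3
position: [0.5141, -0.0049, 0.1496]
tool_rot: [-0.26, 1.564, 2.962]
force: [0.1, -0.2, 0.4]
grip_width: -0.0002
shift [ 0.0046 -0.0023 -0.0013]
rotvec deg [0.13 0.36 0.1 ]
[ 0.09807876 -0.19265982  0.40026159]
```

```bash
python3 -m creep '[{"tx":0.002,"ty":0,"tz":0,"wx":0,"wy":0,"wz":0,"claw":1},{"tx":0.0035,"ty":0,"tz":0,"wx":0,"wy":0,"wz":0,"claw":1},{"tx":0.005,"ty":0,"tz":0,"wx":0,"wy":0,"wz":0,"claw":1},{"tx":0.006,"ty":0,"tz":0,"wx":0,"wy":0,"wz":0,"claw":1},{"tx":0.006,"ty":0,"tz":0,"wx":0,"wy":0,"wz":0,"claw":1}]'
```

```text
clock: 2.8
position: [0.5143, -0.005, 0.1439]
tool_rot: [-0.259, 1.565, 2.962]
force: [-0.0, -0.5, 3.1]
grip_width: -0.0002
```

```bash
python3 -m creep '[{"tx":0.001,"ty":0,"tz":0,"wx":0,"wy":0,"wz":0,"claw":1},{"tx":0.002,"ty":0,"tz":0,"wx":0,"wy":0,"wz":0,"claw":1},{"tx":0.002,"ty":0,"tz":0,"wx":0,"wy":0,"wz":0,"claw":1}]'
```

```text
clock: 3.1
position: [0.5143, -0.005, 0.1418]
tool_rot: [-0.25, 1.565, 2.972]
force: [-1.0, -0.7, 2.7]
grip_width: -0.0001
```

```bash
python3 -m creep '[{"tx":0.001,"ty":0,"tz":0,"wx":0,"wy":0,"wz":0,"claw":1},{"tx":0.001,"ty":0,"tz":0,"wx":0,"wy":0,"wz":0,"claw":1}]'; python3 - <<'E'
from h import *
cv2.imwrite('pics/w2.png',cv2.convertScaleAbs(bot.grab_frame('wrist'),alpha=1.8))
print(pose()[2]['force'])
E
```

```text
clock: 3.3
position: [0.5143, -0.005, 0.1411]
tool_rot: [-0.247, 1.565, 2.975]
force: [-3.3, -1.6, 12.4]
grip_width: -0.0001
[-3.98783127 -0.54571603 11.2893852 ]
```

View pics/w2.png

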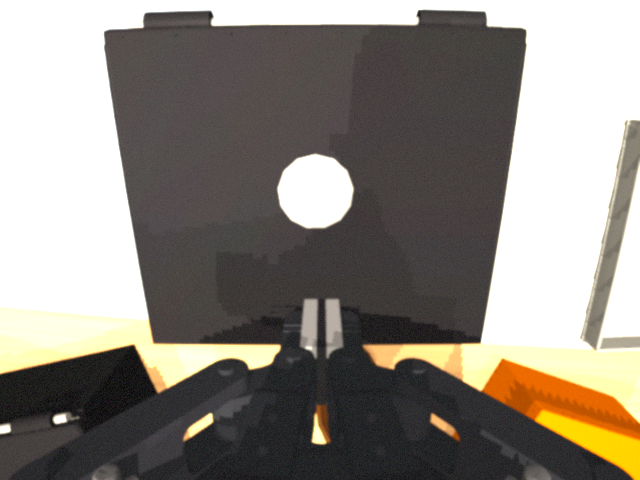

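```bash
python3 -m creep '[{"tx":-0.03,"ty":0,"tz":0,"wx":0,"wy":0,"wz":0,"claw":1},{"tx":-0.07,"ty":0,"tz":0,"wx":0,"wy":0,"wz":0,"claw":1},{"tx":-0.11,"ty":0,"tz":0,"wx":0,"wy":0,"wz":0,"claw":1},{"tx":-0.13,"ty":0,"tz":0,"wx":0,"wy":0,"wz":0,"claw":1},{"tx":-0.13,"ty":0,"tz":0,"wx":0,"wy":0,"wz":0,"claw":1},{"tx":-0.13,"ty":0,"tz":0,"wx":0,"wy":0,"wz":0,"claw":1}]'; python3 - <<'E'
from h import *
w=bot.grab_frame('wrist');s=bot.grab_frame('scene')[150:330,180:380]
c=np.zeros((480,800,3),'uint8');c[:360,:480]=cv2.resize(w,(480,360));c[:288,480:800]=cv2.resize(s,(320,288))
cv2.imwrite('pics/w3.png',cv2.convertScaleAbs(c,alpha=1.8))
print(pose()[2]['force'],pose()[2]['qpos'])
E
```

```text
clock: 3.95
position: [0.515, -0.0051, 0.2708]
tool_rot: [-0.248, 1.565, 2.974]
force: [-0.8, -0.1, -0.4]
grip_width: 0.0001
[-0.01789932  0.27200949  0.09972753] [ 0.05139302  0.3304367  -0.19800131  1.84938381  0.07476526  0.97640234
 -1.66898797]
```

View pics/w3.png

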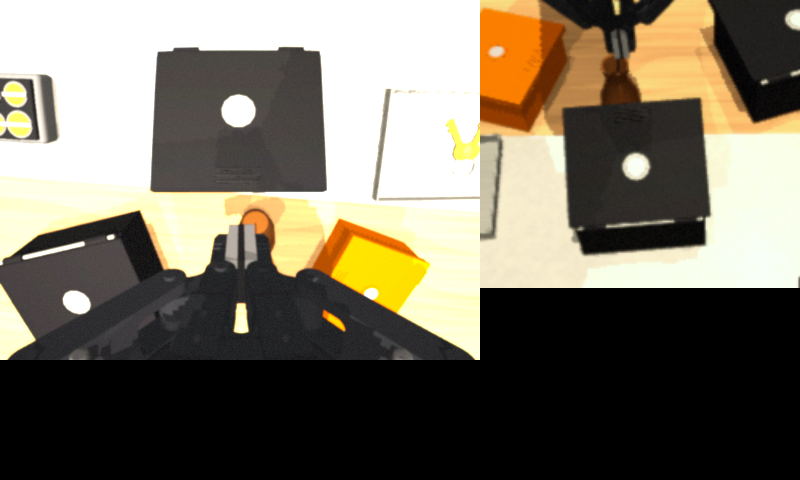

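```bash
python3 - <<'E'
from h import *
tgt(-.035,.045,.22,40)
tgt(-.035,.045,.16,40)
E
```

```text
shift [ 0.0375 -0.0476  0.0577]
rotvec deg [ 0.1  40.42  0.13]
shift [ 0.0975 -0.0476  0.0572]
rotvec deg [ 0.1  40.42  0.13]
```

```bash
python3 -m creep '[{"tx":0.0,"ty":-0.008,"tz":0.02,"wx":0,"wy":6,"wz":0,"claw":1},{"tx":0.0,"ty":-0.016,"tz":0.04,"wx":0,"wy":12,"wz":0,"claw":1},{"tx":0.0,"ty":-0.024,"tz":0.057,"wx":0,"wy":18,"wz":0,"claw":1},{"tx":0.01,"ty":-0.032,"tz":0.057,"wx":0,"wy":24,"wz":0,"claw":1},{"tx":0.02,"ty":-0.04,"tz":0.057,"wx":0,"wy":30,"wz":0,"claw":1},{"tx":0.03,"ty":-0.048,"tz":0.057,"wx":0,"wy":36,"wz":0,"claw":1},{"tx":0.037,"ty":-0.048,"tz":0.057,"wx":0,"wy":40,"wz":0,"claw":1},{"tx":0.037,"ty":-0.048,"tz":0.057,"wx":0,"wy":40,"wz":0,"claw":1}]'; python3 - <<'E'
from h import *
w=bot.grab_frame('wrist');s=bot.grab_frame('scene')[150:330,180:380]
c=np.zeros((480,800,3),'uint8');c[:360,:480]=cv2.resize(w,(480,360));c[:288,480:800]=cv2.resize(s,(320,288))
cv2.imwrite('pics/w4.png',cv2.convertScaleAbs(c,alpha=1.8))
print(pose()[2]['force'],pose()[2]['qpos'])
tgt(-.035,.045,.16,40)
E
```

```text
clock: 4.85
position: [0.454, 0.0354, 0.2862]
tool_rot: [3.126, 0.941, 0.085]
force: [0.1, 0.7, 0.8]
grip_width: 0.0002
[-0.13733831 -0.51859061  0.51139207] [-0.12348449 -0.02025608 -0.16171185  2.43243001  0.78675005  0.16095641
 -2.52051252]
shift [ 0.0903 -0.0028  0.0651]
rotvec deg [0.06 4.21 0.25]
```

View pics/w4.png

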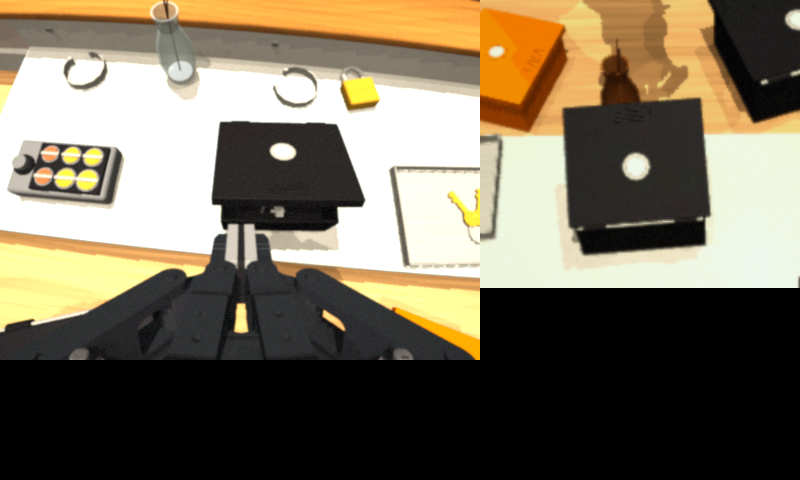

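```bash
python3 - <<'E'
from h import *
tgt(-.025,.045,.20,25)
tgt(-.025,.045,.15,25)
E
```

```text
shift [ 0.064  -0.0028  0.0291]
rotvec deg [  0.09 -10.79   0.24]
shift [ 0.1045 -0.0027  0.0584]
rotvec deg [  0.09 -10.79   0.24]
```

```bash
python3 -m creep '[{"tx":0.02,"ty":-0.003,"tz":0.01,"wx":0,"wy":-4,"wz":0,"claw":1},{"tx":0.04,"ty":-0.003,"tz":0.02,"wx":0,"wy":-8,"wz":0,"claw":1},{"tx":0.064,"ty":-0.003,"tz":0.029,"wx":0,"wy":-11,"wz":0,"claw":1},{"tx":0.064,"ty":-0.003,"tz":0.029,"wx":0,"wy":-11,"wz":0,"claw":1},{"tx":0.064,"ty":-0.003,"tz":0.029,"wx":0,"wy":-11,"wz":0,"claw":1}]'; python3 - <<'E'
from h import *
w=bot.grab_frame('wrist')
cv2.imwrite('pics/w5.png',cv2.convertScaleAbs(w,alpha=1.8))
print(pose()[2]['force'],pose()[2]['qpos'])
tgt(-.025,.045,.145,25)
# predicted rim etc at theta .45
for th in(.35,.45,.55):
  H=F+.12*u; 
  r=[-(.119*np.cos(th)+.005*np.sin(th)), .119*np.sin(th)-.005*np.cos(th)]
  pts=[H+r[0]*u+j*v+np.array([0,0,.122+r[1]]) for j in(.07,-.07)]
  print(th,proj('wrist',pts).round(1).tolist())
E
```

```text
clock: 5.45
position: [0.466, 0.0387, 0.2144]
tool_rot: [-3.131, 1.14, 0.088]
force: [-0.3, -0.8, 0.2]
grip_width: 0.0002
[ 0.82055298  0.22317525 -0.38113242] [-0.10832019  0.17659172 -0.16608584  2.35173523  0.5040882   0.21515559
 -2.230788  ]
shift [0.05   0.0002 0.0224]
rotvec deg [-0.08  0.25  0.23]
0.35 [[272.7, 252.2], [536.7, 251.9]]
0.45 [[270.0, 241.6], [547.8, 241.5]]
0.55 [[267.2, 227.7], [559.3, 227.9]]
```

View pics/w5.png

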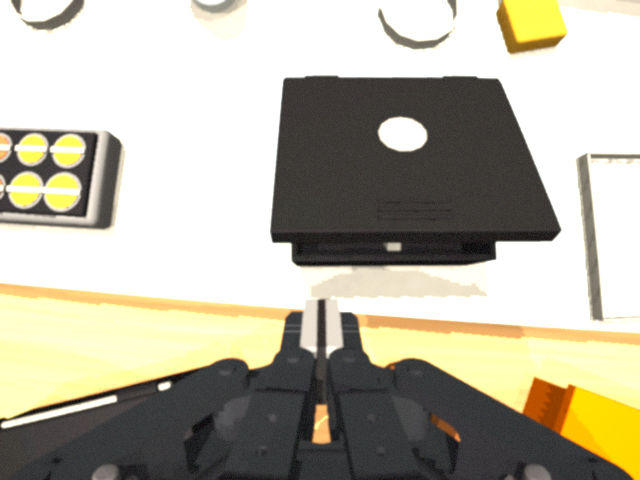

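```bash
python3 - <<'E'
from h import *
tgt(-.015,.045,.15,25)
tgt(-.012,.045,.138,25)
tgt(.004,.045,.138,25)
E
```

```text
shift [0.0496 0.0001 0.0112]
rotvec deg [-0.08  0.25  0.23]
shift [0.0618 0.0002 0.0135]
rotvec deg [-0.08  0.25  0.23]
shift [ 0.0685  0.0002 -0.001 ]
rotvec deg [-0.08  0.25  0.23]
```

```bash
python3 -m creep '[{"tx":0.015,"ty":0,"tz":0.005,"wx":0,"wy":0,"wz":0,"claw":1},{"tx":0.035,"ty":0,"tz":0.01,"wx":0,"wy":0,"wz":0,"claw":1},{"tx":0.05,"ty":0,"tz":0.0115,"wx":0,"wy":0,"wz":0,"claw":1},{"tx":0.062,"ty":0,"tz":0.0135,"wx":0,"wy":0,"wz":0,"claw":1},{"tx":0.062,"ty":0,"tz":0.0135,"wx":0,"wy":0,"wz":0,"claw":1}]'; python3 - <<'E'
from h import *
w=bot.grab_frame('wrist')
cv2.imwrite('pics/w6.png',cv2.convertScaleAbs(w,alpha=1.8))
print(pose()[2]['force'],pose()[2]['qpos'])
tgt(.004,.045,.138,25)
tgt(.012,.045,.145,25)
E
```

```text
clock: 6.0
position: [0.4866, 0.0381, 0.1718]
tool_rot: [-3.122, 1.166, 0.093]
force: [-0.4, 0.2, -1.0]
grip_width: -0.0002
[-0.92581569  0.6510345  -0.23784492] [-0.0734908   0.30451721 -0.19165341  2.32867173  0.809763    0.16159626
 -2.52053728]
shift [ 0.0209 -0.0022 -0.0015]
rotvec deg [-0.27  1.83  0.33]
shift [ 0.0176 -0.0023 -0.0116]
rotvec deg [-0.27  1.83  0.33]
```

View pics/w6.png

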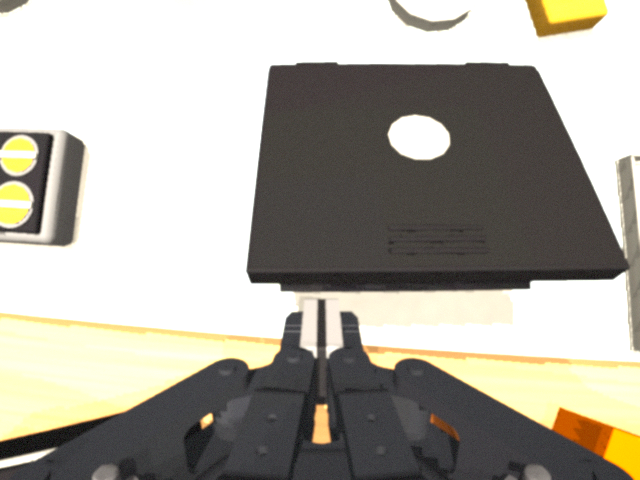

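```bash
cat >> h.py <<'E'
H=F+.12*u
def arctip(th,phi=18,s=.025,rho=.095):
    f=np.radians(phi);n=np.array([np.cos(f),np.sin(f)]);d=np.array([np.sin(f),-np.cos(f)])
    if th<1.45:
        P=np.array([-(.119*np.cos(th)+.005*np.sin(th)),.119*np.sin(th)-.005*np.cos(th)])
        t=P-.011*n+s*d
    else: t=rho*np.array([-np.cos(th),np.sin(th)])-.011*n
    return .12+t[0], .122+t[1]
def here():
    p,R,s=pose(); d=R.apply([1,0,0]); tip=p+.017*d
    print('tip u,v,z',((tip-F)@u).round(4),((tip-F)@v).round(4),tip[2].round(4),'phi',np.degrees(np.arctan2(d@u,-d[2])).round(1),'side',np.degrees(np.arcsin(d@v)).round(1),'F',s['force'].round(1),'t',s['clock'],'q',s['qpos'].round(3))
E
python3 - <<'E'
from h import *
here()
for th in(.40,.45): print(arctip(th))
uu,zz=arctip(.40)
tgt(uu-.012,.045,zz,18); tgt(uu,.045,zz,18)
E
```

```text
tip u,v,z -0.0061 0.0428 0.1564 phi 23.2 side 0.3 F [-0.9  0.7 -0.2] t 6.05 q [-0.073  0.305 -0.192  2.329  0.81   0.162 -2.521]
(np.float64(0.005710453182240421), np.float64(0.13655987791921173))
(np.float64(0.007935770329602299), np.float64(0.14208306320196976))
shift [ 0.0182 -0.0022  0.0065]
rotvec deg [-0.25 -5.17  0.35]
shift [ 0.023  -0.0022 -0.0046]
rotvec deg [-0.25 -5.17  0.35]
```

```bash
python3 -m creep '[{"tx":0.005,"ty":-0.002,"tz":0.006,"wx":0,"wy":-3,"wz":0,"claw":1},{"tx":0.012,"ty":-0.002,"tz":0.0065,"wx":0,"wy":-5,"wz":0,"claw":1},{"tx":0.018,"ty":-0.002,"tz":0.0065,"wx":0,"wy":-5,"wz":0,"claw":1},{"tx":0.018,"ty":-0.002,"tz":0.0065,"wx":0,"wy":-5,"wz":0,"claw":1}]'; python3 - <<'E'
from h import *
here()
uu,zz=arctip(.40)
tgt(uu,.045,zz,18)
for th in (.5,.6,.7): uu,zz=arctip(th);tgt(uu,.045,zz,18)
E
```

```text
clock: 6.45
position: [0.4871, 0.0398, 0.1526]
tool_rot: [-3.116, 1.253, 0.097]
force: [-0.9, -0.1, -0.3]
grip_width: 0.0
tip u,v,z -0.0065 0.0445 0.1365 phi 18.2 side 0.3 F [-0.9 -0.1 -0.3] t 6.45 q [ 0.048  0.368 -0.336  2.27   0.69   0.262 -2.394]
shift [ 0.0037 -0.0007 -0.0117]
rotvec deg [-0.43 -0.2   0.34]
shift [-0.0052 -0.0008 -0.0196]
rotvec deg [-0.43 -0.2   0.34]
shift [-0.0132 -0.0009 -0.0283]
rotvec deg [-0.43 -0.2   0.34]
shift [-0.0204 -0.001  -0.0378]
rotvec deg [-0.43 -0.2   0.34]
```

```bash
python3 -m creep '[{"tx":0.003,"ty":0,"tz":-0.006,"wx":0,"wy":0,"wz":0,"claw":1},{"tx":0.003,"ty":0,"tz":-0.0115,"wx":0,"wy":0,"wz":0,"claw":1},{"tx":-0.002,"ty":0,"tz":-0.0155,"wx":0,"wy":0,"wz":0,"claw":1},{"tx":-0.006,"ty":0,"tz":-0.0195,"wx":0,"wy":0,"wz":0,"claw":1},{"tx":-0.01,"ty":0,"tz":-0.024,"wx":0,"wy":0,"wz":0,"claw":1},{"tx":-0.014,"ty":0,"tz":-0.028,"wx":0,"wy":0,"wz":0,"claw":1}]'; python3 - <<'E'
from h import *
w=bot.grab_frame('wrist');s=bot.grab_frame('scene')[150:330,180:380]
c=np.zeros((480,800,3),'uint8');c[:360,:480]=cv2.resize(w,(480,360));c[:288,480:800]=cv2.resize(s,(320,288))
cv2.imwrite('pics/w7.png',cv2.convertScaleAbs(c,alpha=1.8))
here()
for th in (.7,.8,.9,1.0): uu,zz=arctip(th);tgt(uu,.045,zz,18)
E
```

```text
clock: 7.05
position: [0.5096, 0.0412, 0.1754]
tool_rot: [-3.116, 1.253, 0.097]
force: [-1.4, -0.6, -0.2]
grip_width: 0.0001
tip u,v,z 0.0163 0.044 0.1594 phi 18.3 side 0.3 F [-1.   0.8  1.2] t 7.15 q [ 0.135  0.36  -0.431  2.196  0.597  0.352 -2.284]
shift [-0.0058 -0.0012 -0.009 ]
rotvec deg [-0.46 -0.27  0.34]
shift [-0.0119 -0.0013 -0.0192]
rotvec deg [-0.46 -0.27  0.34]
shift [-0.017  -0.0014 -0.03  ]
rotvec deg [-0.46 -0.27  0.34]
shift [-0.0211 -0.0015 -0.0412]
rotvec deg [-0.46 -0.27  0.34]
```

View pics/w7.png

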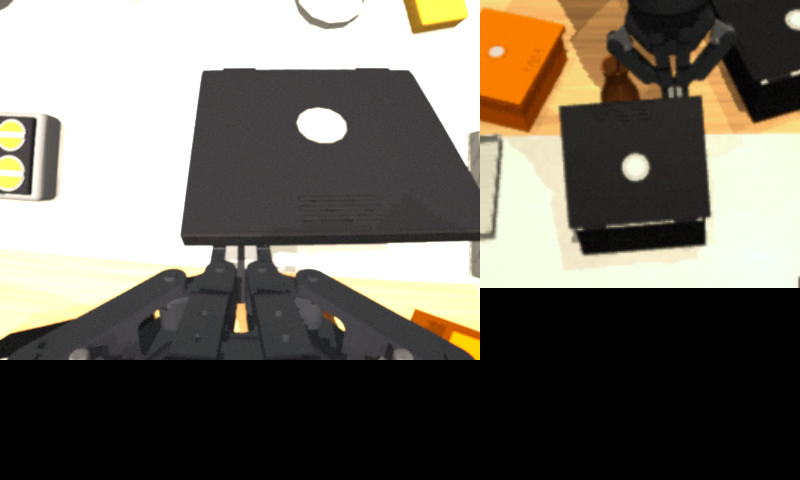

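```bash
python3 -m creep '[{"tx":-0.003,"ty":0,"tz":-0.0045,"wx":0,"wy":0,"wz":0,"claw":1},{"tx":-0.006,"ty":0,"tz":-0.009,"wx":0,"wy":0,"wz":0,"claw":1},{"tx":-0.009,"ty":0,"tz":-0.014,"wx":0,"wy":0,"wz":0,"claw":1},{"tx":-0.012,"ty":0,"tz":-0.019,"wx":0,"wy":0,"wz":0,"claw":1},{"tx":-0.0145,"ty":0,"tz":-0.0245,"wx":0,"wy":0,"wz":0,"claw":1},{"tx":-0.017,"ty":0,"tz":-0.03,"wx":0,"wy":0,"wz":0,"claw":1}]'; python3 - <<'E'
from h import *
w=bot.grab_frame('wrist');s=bot.grab_frame('scene')[150:330,180:380]
c=np.zeros((480,800,3),'uint8');c[:360,:480]=cv2.resize(w,(480,360));c[:288,480:800]=cv2.resize(s,(320,288))
cv2.imwrite('pics/w8.png',cv2.convertScaleAbs(c,alpha=1.8))
here()
for th in (.9,1.0,1.1,1.2,1.3): uu,zz=arctip(th);tgt(uu,.045,zz,18)
for th in(.5,.6,.7,.8,.9):
  r=[-(.121*np.cos(th)-.006*np.sin(th)), .121*np.sin(th)+.006*np.cos(th)]
  pts=[H+r[0]*u+j*v+np.array([0,0,.122+r[1]]) for j in(.07,-.07)]
  print(th,(proj('wrist',pts)*.75).round(1).tolist(),((proj('scene',pts)-[180,150])*1.6+[480,0]).round(1).tolist())
E
```

```text
clock: 7.75
position: [0.5334, 0.0427, 0.2014]
tool_rot: [-3.115, 1.252, 0.097]
force: [0.1, 0.1, 0.2]
grip_width: -0.0001
tip u,v,z 0.0404 0.0437 0.1855 phi 18.3 side 0.4 F [ 0.4  0.3 -0.6] t 7.85 q [ 0.194  0.354 -0.495  2.116  0.518  0.441 -2.191]
shift [ 0.0003 -0.0014  0.001 ]
rotvec deg [-0.48 -0.33  0.35]
shift [-0.0037 -0.0015 -0.0102]
rotvec deg [-0.48 -0.33  0.35]
shift [-0.0066 -0.0016 -0.0217]
rotvec deg [-0.48 -0.33  0.35]
shift [-0.0083 -0.0017 -0.0335]
rotvec deg [-0.48 -0.33  0.35]
shift [-0.0088 -0.0018 -0.0454]
rotvec deg [-0.48 -0.33  0.35]
0.5 [[192.5, 283.0], [442.3, 279.0]] [[701.4, 96.7], [561.6, 106.9]]
0.6 [[189.1, 276.3], [454.7, 272.0]] [[701.9, 95.8], [559.7, 106.1]]
0.7 [[185.4, 266.2], [467.6, 261.7]] [[702.6, 96.0], [557.7, 106.5]]
0.8 [[181.6, 252.2], [480.7, 247.8]] [[703.3, 97.5], [555.9, 108.2]]
0.9 [[177.8, 234.2], [493.7, 230.0]] [[704.1, 100.4], [554.1, 111.3]]
```

View pics/w8.png

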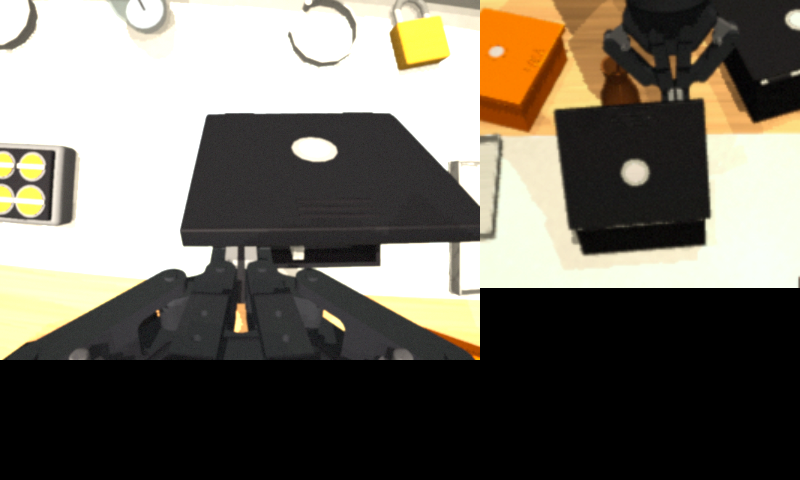

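```bash
python3 -m creep '[{"tx":-0.002,"ty":0,"tz":-0.005,"wx":0,"wy":0,"wz":0,"claw":1},{"tx":-0.004,"ty":0,"tz":-0.0105,"wx":0,"wy":0,"wz":0,"claw":1},{"tx":-0.0055,"ty":0,"tz":-0.016,"wx":0,"wy":0,"wz":0,"claw":1},{"tx":-0.007,"ty":0,"tz":-0.022,"wx":0,"wy":0,"wz":0,"claw":1},{"tx":-0.008,"ty":0,"tz":-0.028,"wx":0,"wy":0,"wz":0,"claw":1},{"tx":-0.0085,"ty":0,"tz":-0.0335,"wx":0,"wy":0,"wz":0,"claw":1},{"tx":-0.009,"ty":0,"tz":-0.0395,"wx":0,"wy":0,"wz":0,"claw":1},{"tx":-0.009,"ty":0,"tz":-0.0455,"wx":0,"wy":0,"wz":0,"claw":1}]'; python3 - <<'E'
from h import *
w=bot.grab_frame('wrist');s=bot.grab_frame('scene')[150:330,180:380]
c=np.zeros((480,800,3),'uint8');c[:360,:480]=cv2.resize(w,(480,360));c[:288,480:800]=cv2.resize(s,(320,288))
cv2.imwrite('pics/w9.png',cv2.convertScaleAbs(c,alpha=1.8))
here()
for th in (1.3,1.4,1.5,1.6,1.65,1.7): uu,zz=arctip(th);tgt(uu,.045,zz,18)
for th in(1.1,1.2,1.3,1.4):
  r=[-(.121*np.cos(th)-.006*np.sin(th)), .121*np.sin(th)+.006*np.cos(th)]
  pts=[H+r[0]*u+j*v+np.array([0,0,.122+r[1]]) for j in(.07,-.07)]
  print(th,(proj('wrist',pts)*.75).round(1).tolist(),((proj('scene',pts)-[180,150])*1.6+[480,0]).round(1).tolist())
E
```

```text
clock: 8.65
position: [0.5745, 0.0454, 0.2247]
tool_rot: [-3.115, 1.251, 0.097]
force: [-0.8, 0.1, 0.8]
grip_width: -0.0003
tip u,v,z 0.0815 0.0433 0.2085 phi 18.4 side 0.4 F [-0.9 -0.6  0. ] t 8.75 q [ 0.218  0.383 -0.526  1.996  0.474  0.535 -2.122]
shift [ 0.0001 -0.0018  0.0008]
rotvec deg [-0.49 -0.36  0.36]
shift [ 0.0008 -0.0019 -0.011 ]
rotvec deg [-0.49 -0.36  0.36]
shift [ 0.0022 -0.002  -0.0219]
rotvec deg [-0.49 -0.36  0.36]
shift [ 0.005 -0.002 -0.031]
rotvec deg [-0.49 -0.36  0.36]
shift [ 0.0067 -0.0021 -0.0354]
rotvec deg [-0.49 -0.36  0.36]
shift [ 0.0087 -0.0021 -0.0397]
rotvec deg [-0.49 -0.36  0.36]
1.1 [[182.6, 273.2], [474.2, 268.3]] [[706.1, 110.2], [550.8, 121.6]]
1.2 [[180.4, 251.3], [481.5, 246.9]] [[707.3, 117.2], [549.4, 128.8]]
1.3 [[178.5, 226.5], [487.1, 222.8]] [[708.5, 125.6], [548.1, 137.4]]
1.4 [[177.3, 199.7], [490.6, 196.9]] [[709.8, 135.2], [547.1, 147.3]]
```

View pics/w9.png

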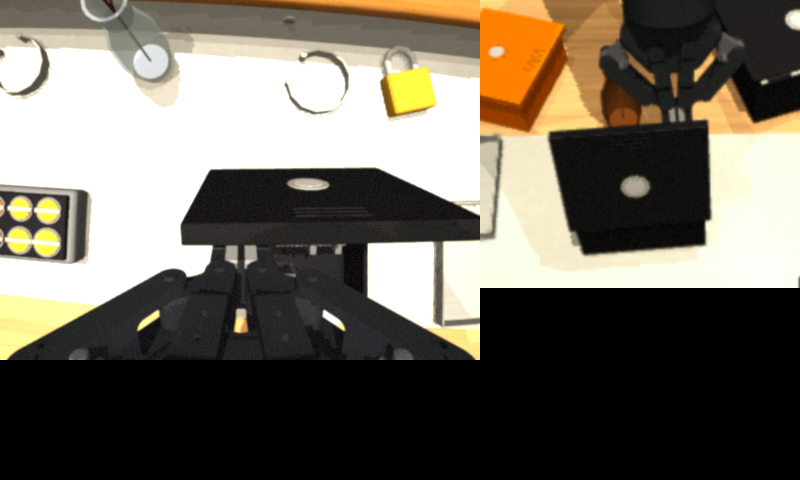

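Lid is at about 1.3 (front edge at row 225 in the wrist half) and the box hasn't moved. I'll push on past upright to about 1.68.

```bash
python3 -m creep '[{"tx":0.0,"ty":0,"tz":-0.005,"wx":0,"wy":0,"wz":0,"claw":1},{"tx":0.001,"ty":0,"tz":-0.011,"wx":0,"wy":0,"wz":0,"claw":1},{"tx":0.0015,"ty":0,"tz":-0.0165,"wx":0,"wy":0,"wz":0,"claw":1},{"tx":0.002,"ty":0,"tz":-0.022,"wx":0,"wy":0,"wz":0,"claw":1},{"tx":0.0035,"ty":0,"tz":-0.0265,"wx":0,"wy":0,"wz":0,"claw":1},{"tx":0.005,"ty":0,"tz":-0.031,"wx":0,"wy":0,"wz":0,"claw":1},{"tx":0.0065,"ty":0,"tz":-0.0355,"wx":0,"wy":0,"wz":0,"claw":1},{"tx":0.008,"ty":0,"tz":-0.0385,"wx":0,"wy":0,"wz":0,"claw":1}]'; python3 - <<'E'
from h import *
w=bot.grab_frame('wrist');s=bot.grab_frame('scene')[150:330,180:380]
c=np.zeros((480,800,3),'uint8');c[:360,:480]=cv2.resize(w,(480,360));c[:288,480:800]=cv2.resize(s,(320,288))
cv2.imwrite('pics/w10.png',cv2.convertScaleAbs(c,alpha=1.8))
here()
for th in(1.5,1.6,1.7,1.85):
  r=[-(.121*np.cos(th)-.006*np.sin(th)), .121*np.sin(th)+.006*np.cos(th)]
  pts=[H+r[0]*u+j*v+np.array([0,0,.122+r[1]]) for j in(.07,-.07)]
  print(th,(proj('wrist',pts)*.75).round(1).tolist(),((proj('scene',pts)-[180,150])*1.6+[480,0]).round(1).tolist())
E
```

```text
clock: 9.55
position: [0.6142, 0.0483, 0.2292]
tool_rot: [-3.114, 1.25, 0.098]
force: [-0.1, -0.4, -0.3]
grip_width: -0.0005
tip u,v,z 0.1208 0.0431 0.2129 phi 18.4 side 0.4 F [-0.8 -0.5  0.2] t 9.65 q [ 0.208  0.437 -0.522  1.897  0.475  0.586 -2.101]
1.5 [[179.1, 260.4], [483.9, 255.6]] [[711.1, 146.1], [546.3, 158.4]]
1.6 [[178.9, 233.2], [483.6, 229.4]] [[712.4, 158.1], [545.8, 170.7]]
1.7 [[179.5, 206.1], [481.0, 203.3]] [[713.8, 171.1], [545.5, 183.8]]
1.85 [[181.4, 167.7], [473.4, 166.3]] [[715.8, 192.0], [545.6, 205.0]]
```

View pics/w10.png

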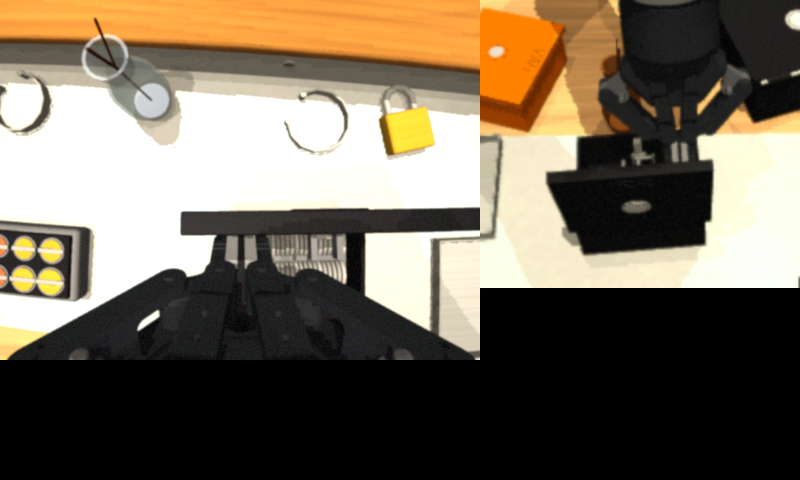

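```bash
python3 -m creep '[{"tx":0.001,"ty":0,"tz":-0.004,"wx":0,"wy":0,"wz":0,"claw":1},{"tx":0.001,"ty":0,"tz":-0.006,"wx":0,"wy":0,"wz":0,"claw":1},{"tx":-0.01,"ty":0,"tz":0.01,"wx":0,"wy":0,"wz":0,"claw":1},{"tx":-0.03,"ty":0,"tz":0.03,"wx":0,"wy":0,"wz":0,"claw":1},{"tx":-0.06,"ty":0,"tz":0.05,"wx":0,"wy":0,"wz":0,"claw":1},{"tx":-0.09,"ty":0,"tz":0.06,"wx":0,"wy":0,"wz":0,"claw":1},{"tx":-0.11,"ty":0,"tz":0.06,"wx":0,"wy":0,"wz":0,"claw":1},{"tx":-0.11,"ty":0,"tz":0.06,"wx":0,"wy":0,"wz":0,"claw":1}]';python3 -m creep '[{"tx":-0.01,"ty":0,"tz":0.0,"wx":0,"wy":0,"wz":0,"claw":1},{"tx":-0.01,"ty":0,"tz":0.0,"wx":0,"wy":0,"wz":0,"claw":1},{"tx":-0.01,"ty":0,"tz":0,"wx":0,"wy":0,"wz":0,"claw":1},{"tx":-0.01,"ty":0,"tz":0,"wx":0,"wy":0,"wz":0,"claw":1},{"tx":-0.01,"ty":0,"tz":0,"wx":0,"wy":0,"wz":0,"claw":1},{"tx":-0.01,"ty":0,"tz":0,"wx":0,"wy":0,"wz":0,"claw":1}]'; python3 - <<'E'
from h import *
w=bot.grab_frame('wrist');s=bot.grab_frame('scene');cv2.imwrite('pics/s11.png',s);s=s[150:330,180:380];cv2.imwrite('pics/t11.png',bot.grab_frame('top'))
c=np.zeros((480,800,3),'uint8');c[:360,:480]=cv2.resize(w,(480,360));c[:288,480:800]=cv2.resize(s,(320,288))
cv2.imwrite('pics/w11.png',cv2.convertScaleAbs(c,alpha=1.8))
here()
for th in(1.7,1.85):
  r=[-(.121*np.cos(th)-.006*np.sin(th)), .121*np.sin(th)+.006*np.cos(th)]
  pts=[H+r[0]*u+j*v+np.array([0,0,.122+r[1]]) for j in(.07,-.07)]
  print(th,(proj('wrist',pts)*.75).round(1).tolist(),((proj('scene',pts)-[180,150])*1.6+[480,0]).round(1).tolist())
E
```

```text
clock: 10.45
position: [0.5231, 0.041, 0.3173]
tool_rot: [-3.117, 1.246, 0.095]
force: [-0.1, -0.2, 0.2]
grip_width: -0.0
clock: 11.05
position: [0.5199, 0.0408, 0.3264]
tool_rot: [-3.116, 1.247, 0.096]
force: [0.4, -0.6, 0.4]
grip_width: -0.0002
tip u,v,z 0.0264 0.0428 0.3105 phi 18.6 side 0.3 F [ 0.4 -0.3 -0.7] t 11.2 q [ 0.372  0.161 -0.653  1.991  0.23   0.713 -1.911]
1.7 [[205.6, 78.1], [381.0, 77.9]] [[713.8, 171.1], [545.5, 183.8]]
1.85 [[206.3, 58.9], [377.7, 58.9]] [[715.8, 192.0], [545.6, 205.0]]
```

View pics/w11.png

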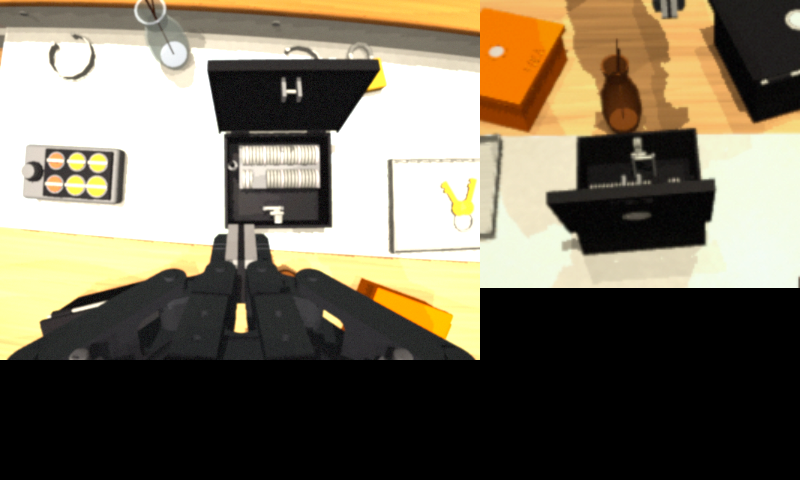

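View pics/t11.png

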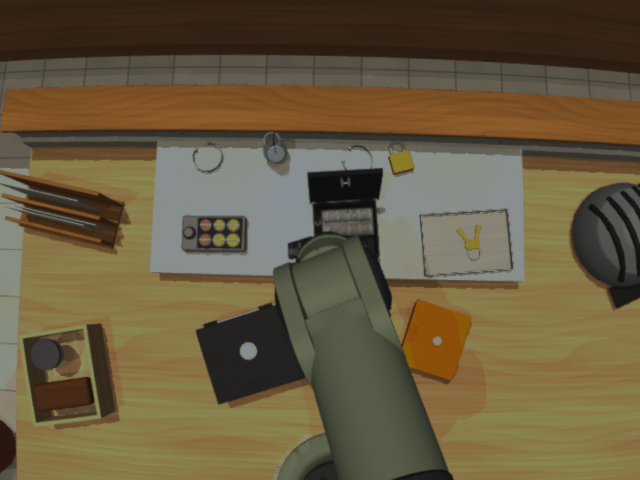

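View pics/s11.png

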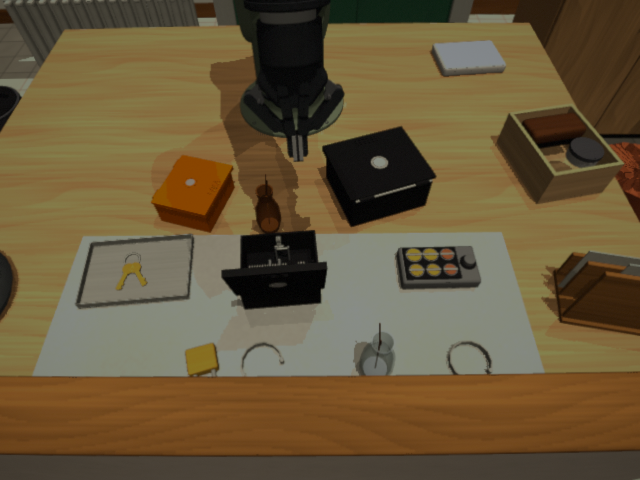

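```bash
python3 - <<'E'
from workcell import bot
print(bot.job_done())
E
```

```text
the job is handed in; nothing more can be done
None
```

The token box on the shelf is open, and I handed the job in at about 11.2 s of the 51 s allowed. No verdict was reported.

- **What I did:** I pressed the ribs on the lid until the wrist read 11–12 N, at the lid's inner stop. I then lifted clear, and the lid sprang ajar to about 0.45. With the shut fingertips under the lip beside the catch tongue, I swung the lid past upright and backed off.
- **Last checks:** In the final pictures the lid stands by itself, and the wrist view fits it at about 1.85, fully open. The robot was clear of everything. By eye, the box and the other objects sit where they were in the first pictures; I did not measure their positions.
- **What disagreed:**
  - The wrist and top cameras put the box about 3 mm apart sideways. That did not matter here.
  - At two tilted poses the arm ran up against joint limits: joint 7 read -2.5205 and -2.5210 against -2.52, and joint 4 read 2.432 against 2.43. I reduced the tilt from 40° to 18° to get clear. I can't tell whether those readings count as passing the range.

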